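# Find the rocking jar lid and press it home

## Robot

A 6-joint arm with a two-finger parallel gripper is mounted at the origin on the work surface. World frame = base frame: x ahead of the robot, y to its left, z up, the work surface at z = 0. Lengths are in m, angles in rad, forces in N, time in s.
With the tool pointing down it reaches from about 0.325 to 0.775 m from the base axis. Payload 5.5 kg.
Tool frame: the origin (TCP) lies midway between the tips of the shut fingers; the grasp point (between the pads) lies manip.tcp_to_grasp behind it (manip.tcp_to_grasp is the distance from the TCP to the grasp point, in m); z points along the fingers, y is the direction in which the jaws open and shut (so a half turn about z gives the same grasp; the last joint's range is limited). The gripper opens to 88 mm and grips with 3 to 60 N. Pads are 20 mm wide; open, the fingers measure 115 mm over their backs; the gripper's body (75 mm by 178 mm) begins 61 mm behind the grasp point.
Start: joints at [-1.202, 0.091, 1.231, -0, 1.82, -0.057], TCP at [0.248, -0.546, 0.223] pointing down, gripper open.
Joint ranges: [-2.87, 2.87], [-0.86, 2.18], [0.17, 2.46], [-1.51, 4.65], [0.06, 2.69], [-2.65, 2.65]. Speed limits (rad/s): [2.57, 2.57, 3.01, 3.14, 3.14, 3.14].

## Interface

Orientations are given as a unit quaternion [x, y, z, w].
In Python, from plant import readout, optics, manip gives the robot as it stands.
- The arm moves only by the shell command python3 -m inch 'ROWS' [FORCE]. ROWS is JSON, a list that holds one entry, the list of rows, each a list of 7 numbers: the turn, a rotation vector about the tool's x, y, z in degrees, then the shift along the tool's x, y, z in m, then the closure in counts, from 0 (fully open) to 255 (shut). A call has exactly 5 rows; each row is the pose to reach, as a shift and turn from the pose measured when the call began, along the tool's axes at that moment; what a row does not reach only later rows make up. A row lasts 1/10 s, in which the tool goes at most 50 mm and 8.59 degrees, less where a joint would pass 70% of its speed; a pose out of reach is approached as far as the arm can. A call with a gripper value outside its range is refused whole. The fingers move at their own pace and stop on an object; FORCE is the grip in N (left out, the last holds). Time passes only in rows, so rows that repeat a pose let the fingers close, or fill a call up. It gives the time, the measured TCP pose, the force and the opening at its end, in the units of the state.
- readout.state(): the state, without advancing time (a new reading comes with each control period).
- optics.grab_frame(name): name is "scene" or "top"; returns a dict with "img" (384x512x3 uint8, red, green, blue), "depth" (384x512 float32, m along the optical axis (not along the pixel's ray), 0 where there is no reading), "vertical_fov" (degrees; the focal length in pixels is half the picture's height over the tangent of half this angle, whatever the lens; pixels are square), "cx", "cy" (the principal point, pixels), "k1" (the pictures are not rectified: a ray, as slopes to the right and down, at radius r is drawn at 1 + k1 r^2 times it, then the intrinsics apply), "position" and "rotation" of the camera in the world. Camera axes: x right, y up, looking along -z (the intrinsics and any distortion apply to the point x, -y, -z); pixel columns grow to the right and rows downward; lengths in m; the calibration is good to about 2 mm. A picture is of the moment at which its call begins.
- manip.sign_off(): hands the job in, once; it reports no verdict.
The state is a dict: "clock": time; "joint_positions": joint angles; "dq": joint speeds; "joint_efforts": joint torques, N m; "tool_pos": TCP position; "orientation": TCP orientation; "contact_force": force on the tool from outside, world axes, zero at the start; "moment": the same for the moment, N m; "opening": opening from 0.0 (shut) to 1.0 (fully open).
Only numpy, scipy, OpenCV 4.12 (cv2) and the standard library are available. Lean on these libraries where they do the work, as an engineer would, in place of code of your own. Each camera call takes 0.05 s, during which the arm holds its last target.

## Task

One of the four identical lids on the sewing jars in the tray is not pushed home: press lightly near the edge of the lids with a fingertip until you find the one that rocks, then press that lid down in its middle until it is fully home and level. Finish while still holding it pressed down with the fingertip, touching no other lid; press no harder than a firm thumb (well under 60 N), pinch or lift nothing, and leave the egg cup, thimble and the other things where they are.

Things in the scene. Friction and masses are not known exactly. Their poses are not given: they have to be found in the camera images.
- lid_a: one of four identical round grey push-on lids on white sewing jars in the tray, 64 mm across, 19 mm skirt; origin at the centre of its flat top, z its axis (up). Lid tops lie 93 to 99 mm above the table in any order, as the jars stand more or less deep: height does not tell which lid is loose.
- lid_b: one of four identical round grey push-on lids on white sewing jars in the tray, 64 mm across, 19 mm skirt; origin at the centre of its flat top, z its axis (up). One of the four (any) is loose: 4 mm too high on its jar, level until touched. Pressed near its edge on any side with 2 to 4 N it rocks about its centre by some 0.15 rad (edge down 4 mm) and springs level when let go.
- lid_c: one of four identical round grey push-on lids on white sewing jars in the tray, 64 mm across, 19 mm skirt; origin at the centre of its flat top, z its axis (up). Whichever lid is loose, pressed in the middle (within 8 mm of its centre) with 12 to 17 N, slides 4 mm straight down and stays there, no longer rocking.
- lid_d: one of four identical round grey push-on lids on white sewing jars in the tray, 64 mm across, 19 mm skirt; origin at the centre of its flat top, z its axis (up). Lids that are home do not give or rock (under 0.02 rad). Pressing the loose lid's edge with more than about 20 N may push it home too.
- tray: white frame 250 x 250 mm with a clear plastic tray in it, fixed to the table; origin at the centre of its underside, x and y along its sides. The rims are 46 mm high, the tray floor 17 mm. The jars stand at x and y = +-60 mm from its centre. The tray is not to be pulled out.
- egg_cup: white ceramic egg cup, 48 mm wide at the rim and 58 mm high, full of safety pins that stand up to 66 mm, loose in the middle of the tray between the four jars; origin at the centre of its underside. Leave alone.
- thimble: steel thimble, 19 mm wide, 23 mm high, loose in the tray between two of the jars; origin at the centre of its underside. Leave alone.
- spool: wooden spool, 26 mm wide, 40 mm high, loose in the tray between two of the jars; origin at the centre of its underside. Leave alone.
- lint_brush: blue lint brush lying on the table to the robot's right, 195 mm long, 45 mm wide, 26 mm high; origin on the table near its middle, x along its length. Leave alone.
- peg: orange clothes peg lying on the table to the left, 75 x 10 x 13 mm; origin at the centre of its underside. Leave alone.
- tape_case: round white tape-measure case, 52 mm across, 16 mm high, on the table to the left; origin at the centre of its underside. Leave alone.
Things that resemble listed ones, but are neither listed nor needed, are in the scene too. Leave any green or purple look-alike of the part that bears lid_c alone.

How it is judged:
On the way, in this order (a step that is already met when the one before it is completed fails the run):
1. the loose lid is pressed off-centre by the fingers and rocks (tilts more than 0.05 rad) (((angle between lid_a's own z axis and vertical above 0.05 rad and contact force between the fingers and lid_a above 0.3 N) or (angle between lid_b's own z axis and vertical above 0.05 rad and contact force between the fingers and lid_b above 0.3 N) or (angle between lid_c's own z axis and vertical above 0.05 rad and contact force between the fingers and lid_c above 0.3 N) or (angle between lid_d's own z axis and vertical above 0.05 rad and contact force between the fingers and lid_d above 0.3 N))), for 0.1 s.
2. that lid is pressed home (3 mm or more down from where it started) and level ((((distance of lid_a from where it was at the start of the episode between 0.003 and 0.0056 m and contact force between the fingers and lid_a above 0.5 N and distance of each of lid_b, lid_c, lid_d from where it was at the start of the episode below 0.0015 m and contact force between the fingers and lid_b below 0.3 N and contact force between the fingers and lid_c below 0.3 N and contact force between the fingers and lid_d below 0.3 N) and angle between lid_a's own z axis and vertical below 0.03 rad) or ((distance of lid_b from where it was at the start of the episode between 0.003 and 0.0056 m and contact force between the fingers and lid_b above 0.5 N and distance of each of lid_a, lid_c, lid_d from where it was at the start of the episode below 0.0015 m and contact force between the fingers and lid_a below 0.3 N and contact force between the fingers and lid_c below 0.3 N and contact force between the fingers and lid_d below 0.3 N) and angle between lid_b's own z axis and vertical below 0.03 rad) or ((distance of lid_c from where it was at the start of the episode between 0.003 and 0.0056 m and contact force between the fingers and lid_c above 0.5 N and distance of each of lid_a, lid_b, lid_d from where it was at the start of the episode below 0.0015 m and contact force between the fingers and lid_a below 0.3 N and contact force between the fingers and lid_b below 0.3 N and contact force between the fingers and lid_d below 0.3 N) and angle between lid_c's own z axis and vertical below 0.03 rad) or ((distance of lid_d from where it was at the start of the episode between 0.003 and 0.0056 m and contact force between the fingers and lid_d above 0.5 N and distance of each of lid_a, lid_b, lid_c from where it was at the start of the episode below 0.0015 m and contact force between the fingers and lid_a below 0.3 N and contact force between the fingers and lid_b below 0.3 N and contact force between the fingers and lid_c below 0.3 N) and angle between lid_d's own z axis and vertical below 0.03 rad))), for 0.2 s.
At the end, for the whole second after the job is handed in: The lid that rocked is home: 3 to 5.6 mm lower than at the start, level within 0.03 rad, at rest, and the fingers still press on it with more than 1.5 N. The other three lids are where they were (within 1.5 mm), level, and not touched (((distance of lid_a from where it was at the start of the episode between 0.003 and 0.0056 m and contact force between the fingers and lid_a above 1.5 N and distance of each of lid_b, lid_c, lid_d from where it was at the start of the episode below 0.0015 m and contact force between the fingers and lid_b below 0.3 N and contact force between the fingers and lid_c below 0.3 N and contact force between the fingers and lid_d below 0.3 N) or (distance of lid_b from where it was at the start of the episode between 0.003 and 0.0056 m and contact force between the fingers and lid_b above 1.5 N and distance of each of lid_a, lid_c, lid_d from where it was at the start of the episode below 0.0015 m and contact force between the fingers and lid_a below 0.3 N and contact force between the fingers and lid_c below 0.3 N and contact force between the fingers and lid_d below 0.3 N) or (distance of lid_c from where it was at the start of the episode between 0.003 and 0.0056 m and contact force between the fingers and lid_c above 1.5 N and distance of each of lid_a, lid_b, lid_d from where it was at the start of the episode below 0.0015 m and contact force between the fingers and lid_a below 0.3 N and contact force between the fingers and lid_b below 0.3 N and contact force between the fingers and lid_d below 0.3 N) or (distance of lid_d from where it was at the start of the episode between 0.003 and 0.0056 m and contact force between the fingers and lid_d above 1.5 N and distance of each of lid_a, lid_b, lid_c from where it was at the start of the episode below 0.0015 m and contact force between the fingers and lid_a below 0.3 N and contact force between the fingers and lid_b below 0.3 N and contact force between the fingers and lid_c below 0.3 N)) and angle between each of lid_a, lid_b, lid_c, lid_d's own z axis and vertical below 0.03 rad and linear speed of each of lid_a, lid_b, lid_c, lid_d below 0.01 m/s); the arm keeps its last pose, push and grip.
It fails at once if a lid is pulled up off its jar (moved more than 7 mm) (distance of any of lid_a, lid_b, lid_c, lid_d from where it was at the start of the episode above 0.007 m).
It fails at once if a lid is pressed with more than 60 N (contact force between the fingers and lid_a above 60 N or contact force between the fingers and lid_b above 60 N or contact force between the fingers and lid_c above 60 N or contact force between the fingers and lid_d above 60 N).
It fails at once if one of the other things is lifted, carried or pushed away (moved more than 20 mm) (distance of any of egg_cup, thimble, spool, lint_brush, peg, tape_case from where it was at the start of the episode above 0.02 m).
It fails at once if the egg cup, thimble or spool is tipped over (angle between any of egg_cup, thimble, spool's own z axis and vertical above 0.5 rad).
It also fails if it takes over 48 s, if anything falls off the work surface, if the arm or the gripper's body presses on something with over 40 N, if the wrist force passes 120 N, or if a joint passes its speed limit or range.

## Working session

There is one attempt and no reset: what is moved stays moved. The work goes in short steps, Python scripts to look and compute and a shell command to move; the robot and the scene stay as the last step left them, time stands still between calls to the robot, and variables do not carry over. Pictures are saved under pics/ and viewed, and the job is handed in when it is done.

```bash
ls; mkdir -p pics; python3 - <<'E'
from plant import readout, optics, manip
import cv2
s=readout.state()
for k,v in s.items(): print(k,v)
print(manip.tcp_to_grasp)
for n in("scene","top"):
    f=optics.grab_frame(n); cv2.imwrite(f"pics/{n}0.png",cv2.cvtColor(f["img"],cv2.COLOR_RGB2BGR))
    print(n,{k:v for k,v in f.items() if k not in("img","depth")})
E
```

```text
pics
clock 0.0
joint_positions [-1.20169096e+00  9.18597447e-02  1.23189546e+00 -9.73403682e-06
  1.81979360e+00 -5.66483677e-02]
dq [ 0.00055174  0.00075684  0.00047586  0.00123019 -0.0012179  -0.00059453]
joint_efforts [-3.91995767e-03 -4.46457374e+01 -4.06453586e+01  6.94377744e-02
  2.90935911e-02 -1.18293524e-04]
tool_pos [ 0.24771939 -0.54614517  0.22150094]
orientation [ 9.77426942e-01  2.11271430e-01 -1.56843597e-04 -9.65432896e-04]
contact_force [0.73891919 0.42379598 0.00600252]
moment [-0.04973573 -0.02970914  0.02234714]
opening 1.0032964754999083
0.0187
scene {'vertical_fov': 57.54157012137008, 'cx': 262.443621007458, 'cy': 187.63095966763115, 'k1': -0.09417933409907528, 'position': array([1.10749313, 0.51067127, 0.68773532]), 'rotation': array([0.1872036 , 0.4188585 , 0.80653439, 0.37284669])}
top {'vertical_fov': 44.39647711698623, 'cx': 257.582598142838, 'cy': 192.03156593199014, 'k1': -0.017505585971576452, 'position': array([ 0.3741602 , -0.02115783,  1.40596177]), 'rotation': array([ 0.03725803, -0.02469952, -0.69729743,  0.71538666])}
```

View pics/scene0.png

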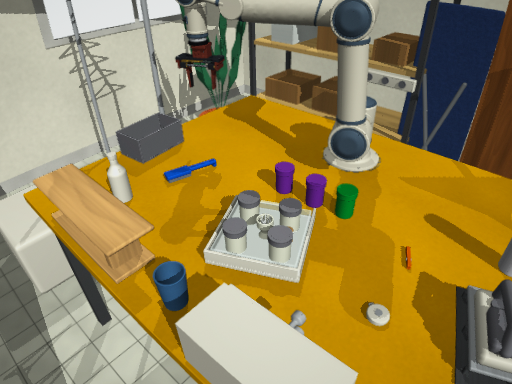

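View pics/top0.png

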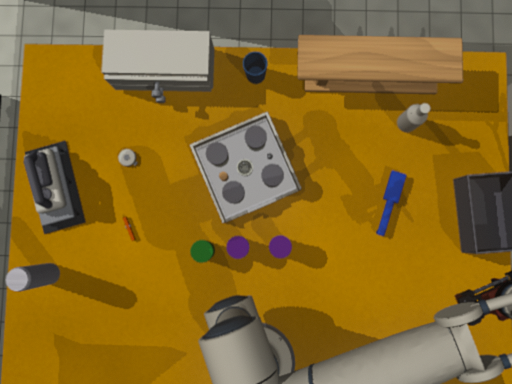

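The top picture shows the tray with four grey lids near (217,153), (256,138), (233,192) and (271,176). The egg cup is at (245,168), the spool at (223,176) and the thimble at (270,156). The green look-alike (202,251) and the purple ones (237,247) and (280,247) stand outside the tray, so the four grey lids in the tray are the ones meant.

```bash
cat > h.py <<'E'
from plant import readout, optics, manip
import cv2, numpy as np
from scipy.spatial.transform import Rotation as R
def cloud(f):
    d=f["depth"]; H,W=d.shape; fl=H/2/np.tan(np.radians(f["vertical_fov"])/2)
    K=np.array([[fl,0,f["cx"]],[0,fl,f["cy"]],[0,0,1]])
    u,v=np.meshgrid(np.arange(W),np.arange(H))
    p=cv2.undistortPoints(np.stack([u,v],-1).reshape(-1,1,2).astype(float),K,np.array([f["k1"],0,0,0,0.])).reshape(H,W,2)
    c=np.stack([p[...,0]*d,-p[...,1]*d,-d],-1)
    return c@R.from_quat(f["rotation"]).as_matrix().T+f["position"]
E
python3 - <<'E'
from h import *
f=optics.grab_frame("top"); P=cloud(f); 
im=cv2.cvtColor(f["img"],cv2.COLOR_RGB2BGR)
cv2.imwrite("pics/crop.png",cv2.resize(im[105:230,180:310],None,fx=4.6,fy=4.6,interpolation=cv2.INTER_CUBIC))
print("table",np.median(P[270:290,120:180,2]))
m=((P[...,2]>.085)&(P[...,2]<.115)&(f["depth"]>0)).astype(np.uint8); m[:,:180]=0;m[:,310:]=0;m[:105]=0;m[225:]=0
n,l,st,c=cv2.connectedComponentsWithStats(m)
for i in range(1,n):
    if st[i,4]<50: continue
    q=P[l==i]; cc,r=cv2.minEnclosingCircle(q[:,:2].astype(np.float32)); print(c[i],st[i,4],q.mean(0),np.median(q[:,2]),cc,r)
E
```

```text
table -0.0007165164697925386
[255.15424165 136.76863753] 389 [0.64632919 0.01474976 0.09207164] 0.09207398433004821 (0.6468329429626465, 0.014589565806090832) 0.03215379640460014
[216.32051282 153.44102564] 390 [0.5958431  0.12322329 0.09295143] 0.09291750148961375 (0.5963886976242065, 0.1231292262673378) 0.03216943517327309
[272.00990099 175.17079208] 404 [ 0.5372778  -0.03551516  0.09714645] 0.09741223293578716 (0.5375841856002808, -0.035545580089092255) 0.031786441802978516
[232.74811083 192.21914358] 397 [0.48701504 0.0733428  0.09276814] 0.09274645297973816 (0.48761269450187683, 0.07337193191051483) 0.03191366419196129
```

```bash
python3 - <<'E'
from h import *
f=optics.grab_frame("scene"); P=cloud(f)
im=cv2.cvtColor(f["img"],cv2.COLOR_RGB2BGR)
cv2.imwrite("pics/crops.png",cv2.resize(im[180:285,195:325],None,fx=4.6,fy=4.6,interpolation=cv2.INTER_CUBIC))
print("table",np.median(P[250:280,330:360,2]))
m=((P[...,2]>.090)&(P[...,2]<.110)&(f["depth"]>0)).astype(np.uint8); m[:,:205]=0;m[:,315:]=0;m[:180]=0;m[285:]=0
n,l,st,c=cv2.connectedComponentsWithStats(m)
for i in range(1,n):
    if st[i,4]<50: continue
    q=P[l==i]; cc,r=cv2.minEnclosingCircle(q[:,:2].astype(np.float32)); print(c[i],st[i,4],q.mean(0),np.median(q[:,2]),cc,r)
E
```

```text
table 0.0009533318504823529
[248.43298969 197.36082474] 291 [ 0.54306374 -0.03444255  0.09851201] 0.09921991126464236 (0.5409266948699951, -0.03885640949010849) 0.03339814767241478
[290.08865248 205.0248227 ] 282 [0.49160855 0.07288848 0.09434588] 0.09444884368327877 (0.48953011631965637, 0.07163286954164505) 0.03282244876027107
[234.14121037 225.40634006] 347 [0.65011481 0.01409206 0.09421008] 0.09426554301510115 (0.6489228010177612, 0.012738035060465336) 0.033112332224845886
[279.83597884 233.84126984] 378 [0.60014766 0.12308352 0.09470288] 0.09475618383309659 (0.5982411503791809, 0.12225479632616043) 0.03317001834511757
```

View pics/crop.png

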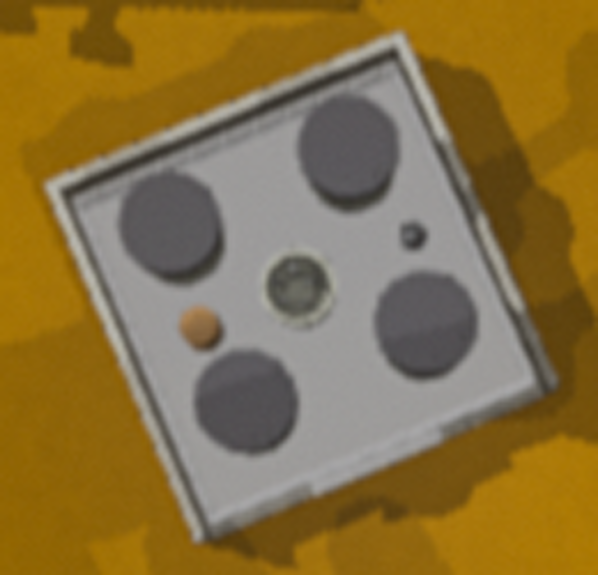

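View pics/crops.png

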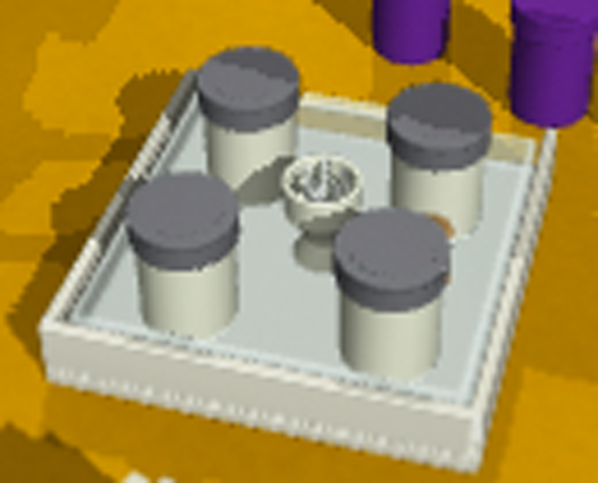

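The crop confirms four grey lids on white jars in the tray. The tool's yaw already lines up with the tray. I'll work out the press points at 27 mm from each lid's centre, on the −x tool side.

```bash
cat >> h.py <<'E'
L={1:(.5970,.1229),2:(.6473,.0143),3:(.4880,.0727),4:(.5382,-.0360)}
def rel(w):
    s=readout.state(); return R.from_quat(s["orientation"]).inv().apply(np.array(w)-s["tool_pos"])
def pts(z=.13,off=.027):
    s=readout.state(); print(s["clock"],s["tool_pos"],s["contact_force"],s["opening"])
    tx=R.from_quat(s["orientation"]).apply([1,0,0])
    for k,(x,y) in L.items(): print(k,"centre",rel([x,y,z]).round(4),"edge",rel(np.array([x,y,z])-off*tx).round(4))
E
python3 -c "
from h import *
pts()"
```

```text
0.2 [ 0.24776602 -0.5462587   0.22193268] [-0.87944596 -0.20983814 -0.6595608 ] 0.9999283136524584
1 centre [ 0.5944 -0.465   0.0925] edge [ 0.5674 -0.465   0.0925]
2 centre [ 0.5954 -0.3454  0.0924] edge [ 0.5684 -0.3454  0.0924]
3 centre [ 0.4744 -0.4643  0.0925] edge [ 0.4474 -0.4643  0.0925]
4 centre [ 0.4753 -0.3446  0.0924] edge [ 0.4483 -0.3446  0.0924]
```

```bash
python3 -m inch '[[[0,0,0,0.035,-0.027,0,255],[0,0,0,0.07,-0.054,0,255],[0,0,0,0.105,-0.081,0,255],[0,0,0,0.14,-0.108,0,255],[0,0,0,0.175,-0.135,0,255]]]' 10; python3 -c "
from h import *
pts()"
```

```text
clock: 0.7
tool_pos: [0.3518, -0.3494, 0.2219]
orientation: [0.977, 0.211, -0.0, -0.001]
contact_force: [0.3, 0.0, -0.4]
opening: 0.583
0.7 [ 0.3517945  -0.34940856  0.22192814] [ 0.29851113  0.02811888 -0.44164593] 0.5826233227728924
1 centre [ 0.4183 -0.3289  0.0924] edge [ 0.3913 -0.3289  0.0924]
2 centre [ 0.4193 -0.2092  0.0923] edge [ 0.3923 -0.2092  0.0923]
3 centre [ 0.2983 -0.3282  0.0924] edge [ 0.2713 -0.3282  0.0924]
4 centre [ 0.2991 -0.2084  0.0922] edge [ 0.2721 -0.2084  0.0922]
```

```bash
python3 -m inch '[[[0,0,0,0.036,-0.028,0,255],[0,0,0,0.073,-0.056,0,255],[0,0,0,0.11,-0.084,0.0,255],[0,0,0,0.147,-0.112,0.01,255],[0,0,0,0.184,-0.140,0.02,255]]]';python3 -m inch '[[[0,0,0,0.03,-0.023,0.01,255],[0,0,0,0.06,-0.046,0.02,255],[0,0,0,0.088,-0.068,0.045,255],[0,0,0,0.088,-0.068,0.07,255],[0,0,0,0.088,-0.068,0.07,255]]]'; python3 -c "
from h import *
pts()"
```

```text
clock: 1.2
tool_pos: [0.4623, -0.1442, 0.2023]
orientation: [0.977, 0.211, 0.0, -0.0]
contact_force: [0.7, -1.0, 0.3]
opening: 0.134
clock: 1.7
tool_pos: [0.5126, -0.0445, 0.128]
orientation: [0.977, 0.212, -0.003, -0.002]
contact_force: [-0.1, -0.3, -0.5]
opening: 0.004
1.7 [ 0.51257423 -0.04454867  0.12801113] [-0.14020036 -0.31490445 -0.52970958] 0.004035423521523804
1 centre [ 0.1462 -0.1174 -0.0023] edge [ 0.1192 -0.1174 -0.0023]
2 centre [ 0.147   0.0023 -0.0028] edge [ 0.12    0.0023 -0.0028]
3 centre [ 0.0262 -0.1169 -0.0016] edge [-0.0008 -0.1169 -0.0016]
4 centre [ 0.0269  0.0028 -0.0021] edge [-0.0001  0.0028 -0.0021]
```

```bash
python3 -m inch '[[[0,0,0,0,0.001,0.012,255],[0,0,0,0,0.002,0.022,255],[0,0,0,0,0.003,0.025,255],[0,0,0,0,0.003,0.025,255],[0,0,0,0,0.003,0.025,255]]]' ; python3 -c "
from h import *
pts()
f=optics.grab_frame('scene');im=cv2.cvtColor(f['img'],cv2.COLOR_RGB2BGR)
cv2.imwrite('pics/c1.png',cv2.resize(im[130:285,175:335],None,fx=3.8,fy=3.8,interpolation=cv2.INTER_CUBIC))
"
```

```text
clock: 2.2
tool_pos: [0.5139, -0.0477, 0.1038]
orientation: [0.977, 0.212, -0.003, -0.001]
contact_force: [0.8, -0.5, -0.2]
opening: 0.002
2.2 [ 0.51391949 -0.04770627  0.10375952] [ 0.77487465 -0.48871286 -0.16140614] 0.002315225620835568
1 centre [ 0.1461 -0.121  -0.0264] edge [ 0.1191 -0.121  -0.0264]
2 centre [ 0.147  -0.0014 -0.0269] edge [ 0.12   -0.0014 -0.0269]
3 centre [ 0.0261 -0.1204 -0.0259] edge [-0.0009 -0.1204 -0.0259]
4 centre [ 0.0268 -0.0007 -0.0264] edge [-0.0002 -0.0007 -0.0264]
```

View pics/c1.png

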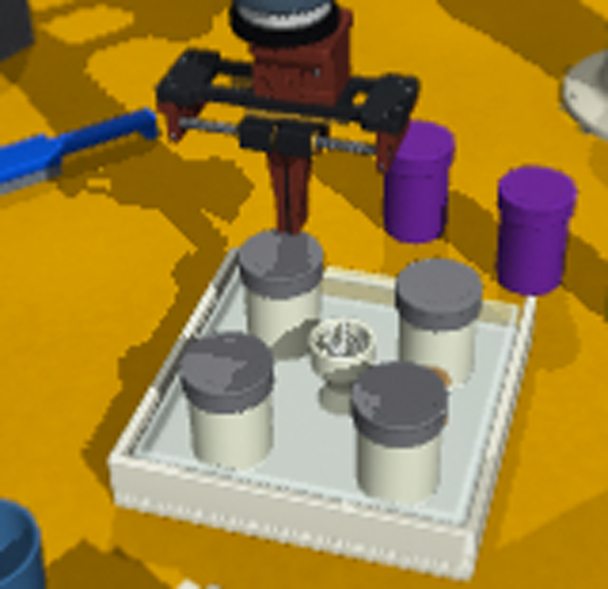

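The shut fingertip is over the back edge of the rear-left lid, at crop (288,232). The other lids are clear. I'll lower it in small steps.

```bash
python3 -m inch '[[[0,0,0,0,0,0.001,255],[0,0,0,0,0,0.002,255],[0,0,0,0,0,0.003,255],[0,0,0,0,0,0.004,255],[0,0,0,0,0,0.004,255]]]' 
```

```text
clock: 2.75
tool_pos: [0.5139, -0.0475, 0.0996]
orientation: [0.977, 0.212, -0.003, -0.001]
contact_force: [0.2, -0.2, 0.9]
opening: 0.003
```

```bash
python3 -m inch '[[[0,0,0,0,0,0.0005,255],[0,0,0,0,0,0.001,255],[0,0,0,0,0,0.0015,255],[0,0,0,0,0,0.0015,255],[0,0,0,0,0,0.0015,255]]]' 
```

```text
clock: 3.25
tool_pos: [0.5139, -0.0475, 0.0983]
orientation: [0.977, 0.212, -0.003, -0.001]
contact_force: [-0.8, -0.1, 1.6]
opening: 0.006
```

```bash
python3 -m inch '[[[0,0,0,0,0,0.0005,255],[0,0,0,0,0,0.001,255],[0,0,0,0,0,0.001,255],[0,0,0,0,0,0.001,255],[0,0,0,0,0,0.001,255]]]' 
```

```text
clock: 3.75
tool_pos: [0.5139, -0.0476, 0.0982]
orientation: [0.977, 0.212, -0.002, -0.001]
contact_force: [-2.3, 1.3, 6.6]
opening: 0.01
```

It stays rigid: 6.6 N with almost no travel, so this lid is home. On to lid 3.

```bash
python3 -m inch '[[[0,0,0,0,0,-0.012,255],[0,0,0,0,-0.03,-0.014,255],[0,0,0,0,-0.075,-0.012,255],[0,0,0,0,-0.12,-0.010,255],[0,0,0,0,-0.12,-0.005,255]]]' ; python3 -c "
from h import *
pts(.098)"
```

```text
clock: 4.25
tool_pos: [0.4633, 0.0654, 0.1047]
orientation: [0.977, 0.214, -0.001, -0.002]
contact_force: [1.2, -1.2, 0.3]
opening: 0.003
4.25 [0.46325417 0.06542374 0.1047035 ] [ 1.17726525 -1.16013755  0.33677136] 0.0030765040913474564
1 centre [0.1455 0.0038 0.0064] edge [0.1185 0.0038 0.0064]
2 centre [0.1458 0.1235 0.0059] edge [0.1188 0.1235 0.0059]
3 centre [0.0255 0.0038 0.0066] edge [-0.0015  0.0038  0.0066]
4 centre [0.0256 0.1235 0.0061] edge [-0.0014  0.1235  0.0061]
```

```bash
python3 -m inch '[[[0,0,0,-0.001,0,0.003,255],[0,0,0,-0.001,0,0.006,255],[0,0,0,-0.001,0,0.008,255],[0,0,0,-0.001,0,0.0085,255],[0,0,0,-0.001,0,0.0085,255]]]' ;  python3 -m inch '[[[0,0,0,0,0,0.0005,255],[0,0,0,0,0,0.001,255],[0,0,0,0,0,0.0015,255],[0,0,0,0,0,0.002,255],[0,0,0,0,0,0.002,255]]]' 
```

```text
clock: 4.75
tool_pos: [0.4625, 0.0643, 0.096]
orientation: [0.977, 0.214, -0.002, -0.002]
contact_force: [-0.1, -0.3, -0.8]
opening: 0.007
clock: 5.25
tool_pos: [0.4624, 0.0643, 0.094]
orientation: [0.977, 0.214, -0.002, -0.002]
contact_force: [0.8, 0.4, -0.5]
opening: 0.005
```

```bash
python3 -m inch '[[[0,0,0,0,0,0.0005,255],[0,0,0,0,0,0.001,255],[0,0,0,0,0,0.0015,255],[0,0,0,0,0,0.0015,255],[0,0,0,0,0,0.0015,255]]]' 
```

```text
clock: 5.75
tool_pos: [0.4625, 0.0644, 0.0926]
orientation: [0.977, 0.214, -0.001, -0.002]
contact_force: [0.1, 0.0, 1.7]
opening: 0.008
```

```bash
python3 -m inch '[[[0,0,0,0,0,0.0005,255],[0,0,0,0,0,0.001,255],[0,0,0,0,0,0.0015,255],[0,0,0,0,0,0.0015,255],[0,0,0,0,0,0.0015,255]]]' 
```

```text
clock: 6.25
tool_pos: [0.4626, 0.0644, 0.0912]
orientation: [0.977, 0.214, -0.001, -0.002]
contact_force: [-0.2, 1.1, 1.5]
opening: 0.006
```

```bash
python3 -m inch '[[[0,0,0,0,0,0.0005,255],[0,0,0,0,0,0.001,255],[0,0,0,0,0,0.001,255],[0,0,0,0,0,0.001,255],[0,0,0,0,0,0.001,255]]]'; python3 -c "
from h import *
f=optics.grab_frame('scene');im=cv2.cvtColor(f['img'],cv2.COLOR_RGB2BGR)
cv2.imwrite('pics/c2.png',cv2.resize(im[150:285,195:325],None,fx=4.4,fy=4.4,interpolation=cv2.INTER_CUBIC))
print(readout.state()['contact_force'])
"
```

```text
clock: 6.75
tool_pos: [0.4627, 0.0644, 0.0907]
orientation: [0.977, 0.214, -0.001, -0.002]
contact_force: [-1.2, 1.7, 5.8]
opening: 0.006
[-1.42284149 -0.49915741  5.72803185]
```

View pics/c2.png

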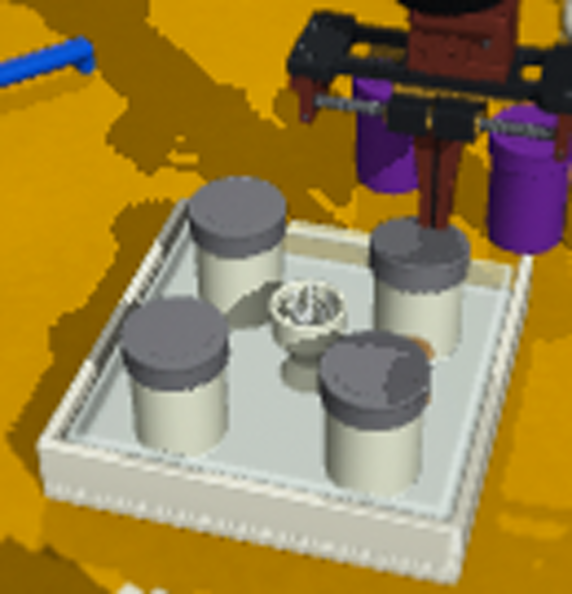

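```bash
python3 - <<'E'
from h import *
for n in("scene","top"):
  f=optics.grab_frame(n);P=cloud(f)
  for k,(x,y) in L.items():
    m=(np.hypot(P[...,0]-x,P[...,1]-y)<.026)&(P[...,2]>.082)&(P[...,2]<.108)&(f["depth"]>0)
    q=P[m]
    if len(q)<40: print(n,k,len(q));continue
    for _ in range(3):
      A=np.c_[q[:,:2]-[x,y],np.ones(len(q))]; c=np.linalg.lstsq(A,q[:,2],rcond=None)[0]; q=q[abs(A@c-q[:,2])<.003]
    print(n,k,len(q),"slope along tool x, y:",(c[0]*.911+c[1]*.413).round(3),(c[0]*.413-c[1]*.911).round(3),c[2].round(4))
E
```

```text
scene 1 235 slope along tool x, y: -0.004 0.006 0.0951
scene 2 220 slope along tool x, y: -0.012 0.001 0.0945
scene 3 117 slope along tool x, y: 0.101 0.011 0.0952
scene 4 158 slope along tool x, y: -0.016 0.003 0.0997
top 1 193 slope along tool x, y: 0.002 0.001 0.0929
top 2 198 slope along tool x, y: 0.027 -0.018 0.0924
top 3 0
top 4 206 slope along tool x, y: 0.012 0.001 0.0976
```

The tilt fit shows lid 3 sloping 0.10 rad toward the finger, and the other lids are level. Lid 3 is the loose one. I'll lift off and move over its centre.

```bash
python3 -m inch '[[[0,0,0,0,0,-0.006,255],[0,0,0,0,0,-0.012,255],[0,0,0,0.013,0.001,-0.013,255],[0,0,0,0.0265,0.002,-0.012,255],[0,0,0,0.0265,0.002,-0.010,255]]]' ; python3 -c "
from h import *
pts(.093)"
```

```text
clock: 7.4
tool_pos: [0.4884, 0.0739, 0.1007]
orientation: [0.977, 0.214, -0.001, -0.002]
contact_force: [-0.1, -0.6, -0.2]
opening: 0.004
7.4 [0.4883926  0.07389557 0.10067328] [-0.14839253 -0.59045825 -0.2078712 ] 0.004345469823630522
1 centre [0.1192 0.0009 0.0075] edge [0.0922 0.0009 0.0075]
2 centre [0.1195 0.1206 0.007 ] edge [0.0925 0.1206 0.007 ]
3 centre [-0.0008  0.001   0.0077] edge [-0.0278  0.001   0.0077]
4 centre [-0.0006  0.1207  0.0071] edge [-0.0276  0.1207  0.0071]
```

```bash
python3 -m inch '[[[0,0,0,-0.001,0.001,0.003,255],[0,0,0,-0.001,0.001,0.006,255],[0,0,0,-0.001,0.001,0.008,255],[0,0,0,-0.001,0.001,0.009,255],[0,0,0,-0.001,0.001,0.009,255]]]';python3 -m inch '[[[0,0,0,0,0,0.0005,255],[0,0,0,0,0,0.001,255],[0,0,0,0,0,0.0015,255],[0,0,0,0,0,0.002,255],[0,0,0,0,0,0.002,255]]]' 
```

```text
clock: 7.9
tool_pos: [0.4874, 0.0724, 0.0933]
orientation: [0.977, 0.214, -0.001, -0.002]
contact_force: [-5.4, 0.1, 8.1]
opening: 0.005
clock: 8.4
tool_pos: [0.4874, 0.0722, 0.0931]
orientation: [0.977, 0.214, -0.0, -0.002]
contact_force: [-4.3, -0.5, 9.9]
opening: 0.003
```

```bash
python3 -m inch '[[[0,0,0,0,0,0.002,255],[0,0,0,0,0,0.0025,255],[0,0,0,0,0,0.003,255],[0,0,0,0,0,0.0035,255],[0,0,0,0,0,0.0035,255]]]' 
```

```text
clock: 8.9
tool_pos: [0.4874, 0.0722, 0.0917]
orientation: [0.977, 0.214, 0.001, -0.002]
contact_force: [-5.0, -0.4, 11.5]
opening: 0.003
```

Moving down (about 1.5 mm so far).

```bash
python3 -m inch '[[[0,0,0,0,0,0.002,255],[0,0,0,0,0,0.0025,255],[0,0,0,0,0,0.003,255],[0,0,0,0,0,0.0035,255],[0,0,0,0,0,0.0035,255]]]' 
```

```text
clock: 9.4
tool_pos: [0.4874, 0.0722, 0.0902]
orientation: [0.977, 0.214, 0.001, -0.002]
contact_force: [-5.1, 0.4, 11.1]
opening: 0.007
```

```bash
python3 -m inch '[[[0,0,0,0,0,0.002,255],[0,0,0,0,0,0.0025,255],[0,0,0,0,0,0.003,255],[0,0,0,0,0,0.0035,255],[0,0,0,0,0,0.0035,255]]]' 
```

```text
clock: 9.9
tool_pos: [0.4874, 0.0723, 0.0894]
orientation: [0.977, 0.214, 0.002, -0.001]
contact_force: [-6.1, -0.4, 14.8]
opening: 0.002
```

```bash
python3 -m inch '[[[0,0,0,0,0,0.003,255],[0,0,0,0,0,0.0035,255],[0,0,0,0,0,0.004,255],[0,0,0,0,0,0.004,255],[0,0,0,0,0,0.004,255]]]' ; python3 - <<'E'
from h import *
print(readout.state()["tool_pos"],readout.state()["contact_force"])
for n in("scene",):
  f=optics.grab_frame(n);P=cloud(f)
  im=cv2.cvtColor(f['img'],cv2.COLOR_RGB2BGR)
  cv2.imwrite('pics/c3.png',cv2.resize(im[150:285,195:325],None,fx=4.4,fy=4.4,interpolation=cv2.INTER_CUBIC))
  for k,(x,y) in L.items():
    m=(np.hypot(P[...,0]-x,P[...,1]-y)<.026)&(P[...,2]>.082)&(P[...,2]<.108)&(f["depth"]>0)
    q=P[m]
    for _ in range(4):
      A=np.c_[q[:,:2]-[x,y],np.ones(len(q))]; c=np.linalg.lstsq(A,q[:,2],rcond=None)[0]; q=q[abs(A@c-q[:,2])<.003]
    print(n,k,len(q),"slope along tool x, y:",(c[0]*.911+c[1]*.413).round(3),(c[0]*.413-c[1]*.911).round(3),c[2].round(4),np.median(P[m][:,2]))
E
```

```text
clock: 10.4
tool_pos: [0.4875, 0.0722, 0.0892]
orientation: [0.977, 0.214, 0.003, -0.001]
contact_force: [-8.9, -0.5, 19.7]
opening: 0.008
[0.48747264 0.07223215 0.08921123] [-8.87108421 -0.50098085 19.72168311]
scene 1 237 slope along tool x, y: -0.017 0.015 0.0949 0.09479956268468848
scene 2 214 slope along tool x, y: -0.006 0.008 0.0946 0.09458127638541136
scene 3 96 slope along tool x, y: 0.01 0.026 0.0912 0.09087105712696558
scene 4 160 slope along tool x, y: 0.005 0.006 0.0996 0.09956849219225317
```

View pics/c3.png

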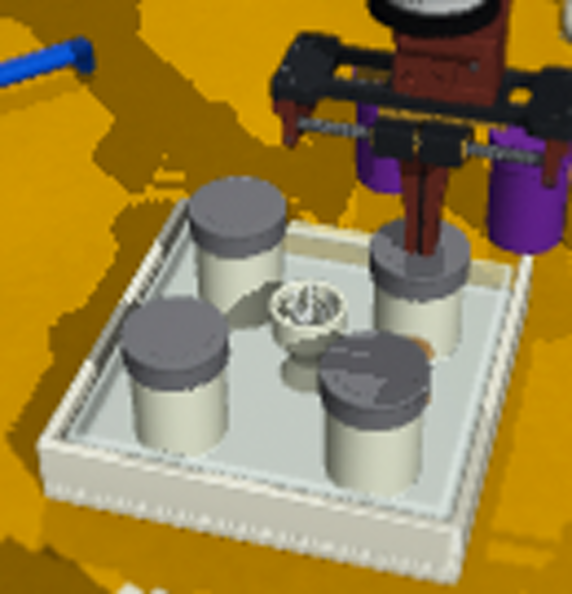

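The lid now stays stiff: 5 N more moved it only 0.2 mm. It sits about 4 mm lower and level, with the fingertip at its middle, crop (422,255). I'll ease to a moderate push, check, and hand in.

```bash
python3 -m inch '[[[0,0,0,0,0,0.0025,255],[0,0,0,0,0,0.002,255],[0,0,0,0,0,0.002,255],[0,0,0,0,0,0.002,255],[0,0,0,0,0,0.002,255]]]'; python3 -m inch '[[[0,0,0,0,0,0.002,255],[0,0,0,0,0,0.002,255],[0,0,0,0,0,0.002,255],[0,0,0,0,0,0.002,255],[0,0,0,0,0,0.002,255]]]'
```

```text
clock: 10.95
tool_pos: [0.4874, 0.0722, 0.0893]
orientation: [0.977, 0.214, 0.004, -0.001]
contact_force: [-5.9, 0.3, 11.9]
opening: 0.007
clock: 11.45
tool_pos: [0.4874, 0.0722, 0.0894]
orientation: [0.977, 0.214, 0.005, -0.001]
contact_force: [-4.1, -0.6, 11.1]
opening: 0.006
```

```bash
python3 -c "
from plant import manip; print(manip.sign_off())"
```

```text
the job is handed in; nothing more can be done
None
```

I found the loose lid and pressed it home, and I handed the job in at 11.5 s with the shut fingertip still pressing it at about 11 N. No verdict was reported.

- **Finding it:** The lid at (0.539, −0.036) stayed rigid under 6.6 N near its edge. The lid at (0.488, 0.073) rocked about 0.10 rad under 2–6 N, as measured in the depth image. I did not need to probe the other two.
- **Pressing it home:** I pressed within about 1 mm of its estimated centre. It slid down about 4 mm by the fingertip height (0.0933 to 0.0893 m). At the peak of about 20 N it had stopped giving.
- **Last checks:** The scene depth fit put that lid about 4 mm lower. Its slope was 0.01 and 0.026 rad along the tool's x and y, within the noise for a lid half hidden by the finger. The other three lids looked level and unmoved, and I saw nothing else in the tray shifted.
- **What disagreed:** The two cameras differ by about 2 mm in height. A sideways force of about 4–6 N, probably friction, remained during the final hold.

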